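# Load two slotted weights on a hanger, slots staggered

### The arm

A 6-joint arm with a two-finger parallel gripper is mounted at the origin on the work surface. World frame = base frame: x ahead of the robot, y to its left, z up, the work surface at z = 0. Lengths are in m, angles in rad, forces in N, time in s.
With the tool pointing down it reaches from about 0.35 to 0.85 m from the base axis. Payload 8.1 kg.
Tool frame: the origin (TCP) lies midway between the tips of the shut fingers; the grasp point (between the pads) lies robot.grip_depth behind it (robot.grip_depth is the distance from the TCP to the grasp point, in m); z points along the fingers, y is the line along which they close (so a half turn about z gives the same grasp; the last joint's range is limited). The gripper opens to 93 mm and grips with 3 to 60 N. Pads are 15 mm wide; open, the fingers measure 128 mm over their backs; the gripper's body (75 mm by 188 mm) begins 65 mm behind the grasp point.
Start: joints at [1.253, 0.13, 1.488, -0, 1.523, -0.085], TCP at [0.138, 0.584, 0.219] pointing down, gripper open.
Joint ranges: [-2.96, 2.96], [-0.89, 2.26], [0.02, 2.5], [-1.34, 4.48], [0, 2.73], [-2.66, 2.66]. Speed limits (rad/s): [2.39, 2.39, 2.79, 3.14, 3.14, 3.14].

### API

Orientations are given as a rotation vector (axis times angle).
In Python, from plant import robot gives the robot as it stands.
- The arm moves only by the tool carry_out, never from a script. Its argument "rows" is a list of rows, each a list of 6 numbers: the shift along the tool's x, y, z in m, then the turn, a rotation vector about the tool's x, y, z in degrees. A call has 1 to 12 rows; each row is the pose to reach, as a shift and turn from the pose commanded when the call began, along the tool's axes at that moment; what a row does not reach only later rows make up. A row lasts 1/8 s, in which the tool goes at most 62.5 mm and 10.7 degrees, less where a joint would pass 70% of its speed; a pose out of reach is approached as far as the arm can. A call with a gripper value outside its range is refused whole. "jaw" is the closure in counts, from 0 (fully open) to 255 (shut), set as the call begins (left out, the last holds). The fingers move at their own pace and stop on an object; "force" is the grip in N (left out, the last holds). Time passes only in rows, so rows that repeat a pose let the fingers close. It gives the time, the measured TCP pose, the force, the opening and the grip force at its end, in the units of the state.
- robot.read_state(): the state, without advancing time (a new reading comes with each control period).
- robot.read_camera(name): name is "scene" or "side" or "wrist"; returns the picture (384x512x3 uint8, red, green, blue); there is no depth.
- robot.camera_model(name): a dict with "fx", "fy", "cx", "cy" (pixels), "dist" ([k1, k2, p1, p2, k3] as OpenCV has them; the pictures are not rectified), "R" (3x3) and "t" (3): a world point X has camera coordinates R X + t; the wrist camera has in their place "mount" (4x4, takes a point from camera to tool coordinates, whose origin is the TCP and whose axes are the flange's). Camera axes: x right, y down, z forward; pixel columns grow to the right and rows downward; lengths in m; the calibration is good to about 2 mm. A picture is of the moment at which its call begins: read the wrist's pose just before it. camera_model takes no time and is no camera call.
- robot.close_job(): hands the job in; it is judged then, once.
Trained networks look in the newest picture that a camera, given by its name, has taken for a name from the list of things; names that differ only in an ending like _2 or _b are one class to them, and where a whole thing is asked for, a point or a joint stands for the part that bears it (a point fixed in the world has none). Each returns a list of dicts, best first, with "conf" (0 to 1); they miss things now and then, are a little off and sometimes report something else, mostly with a low value. They report only what shows in the picture. A call takes as long as a camera call. They do not tell look-alikes from the thing itself.
- robot.outline_of(camera, target): "pixels" (384x512 bool, what is visible of it) and "pixel" ([column, row] in pixels, amid what is visible of it).
The state is a dict: "t": time; "q": joint angles; "dq": joint speeds; "joint_torque": joint torques, N m; "tool_pos": TCP position; "orientation": TCP orientation; "force": force on the tool from outside, world axes, zero at the start; "wrist_torque": the same for the moment, N m; "opening": finger opening in m; "gripper_force": force on a finger pad.
Only numpy, scipy, OpenCV 4.12 (cv2) and the standard library are available. Lean on these libraries where they do the work, as an engineer would, in place of code of your own. Each camera call takes 0.05 s, during which the arm holds its last target. There are 200 camera calls.

### The job

Load the weight hanger for the weld load test: slide the large slotted plate along the loading stand, without lifting it, until the stem is fully home in its slot. Then put the small slotted disc on the stem, flat on top of the plate and fully home, with its slot turned at least a third of a turn away from the plate's slot (opposite is best) so that they cannot slide off together. Leave everything else on the bench where it is, and let go.

Things in the scene. Friction and masses are not known exactly. Their poses are not given: they have to be found in the camera images.
- loading_stand: fixed dark steel block lying on the bench, 20 mm high, the weight hanger clamped in it near one end. Origin on the axis of the hanger's stem at bench height, z up; the block spans x -200..65 mm, y -75..75 mm in this frame. The hanger's foot is sunk flush with the block's top, level and smooth
- stem_foot (a point): axis of the hanger's stem at the stand's top (20 mm above the bench); axes as the stand's. The round stem is 8 mm thick; from 36 to 44 mm above this point it carries a collar 24 mm across, so weights cannot be dropped over it, then an eye up to 67 mm above this point
- plate: steel disc 100 mm across, 10 mm thick, 0.35-0.7 kg, lying on the stand. Origin: centre of its underside, z up. Slot 14 mm wide, open toward +x, from the rim to 4 mm past the centre (stem at the slot's end = stem at the centre). At x = -36 mm the rim is cut to a straight edge 69 mm long along y, good to push on. Starts 105-135 mm from the stem, slot within 0.5 rad of toward it; friction about 0.6
- plate_mouth (a point): middle of the mouth of the plate's slot, at the rim, 50 mm from the plate's centre along its +x; the slot flares to 28 mm wide over the last 14 mm before the rim
- disc: small slotted steel disc, 60 mm across, 14 mm thick, 0.18-0.35 kg, lying flat on the bench left or right of the stand. Origin: centre of its underside, z up. Slot 14 mm wide, open toward +x, from the rim to 4 mm past the centre. Can be gripped across its flanks (60 mm, along its y)
- disc_mouth (a point): middle of the mouth of the disc's slot, at the rim, 30 mm from the disc's centre along its +x; the slot flares to 20 mm over the last 8 mm
- blank: plain steel washer, 60 mm across, 14 mm thick, with a 16 mm round hole and NO slot: a bystander that resembles the disc and may lie where the disc could; origin under its centre
- grinding_disc: thin dark grinding disc, 100 mm across, 6 mm thick: bystander; origin under its centre
- bracket: L-shaped steel angle bracket, 70 x 40 x 66 mm: bystander; origin under the middle of its foot
- mallet: wooden mallet lying flat: bystander; origin on its underside
- cone: small metal cone, 56 mm across and 50 mm high: bystander; origin under its centre
- pliers: pliers with orange handles, 160 mm long, lying flat: bystander; origin under the pivot
- wood_block: wood offcut 160 x 45 x 35 mm: bystander; origin under its centre
- tube_offcut: square steel tube offcut 140 x 30 x 30 mm: bystander; origin under its centre
Things that resemble listed ones, but are neither listed nor needed, are in the scene too. What is shaped like the plate but purple is not meant. Leave any black look-alike of the disc alone.

How it is judged:
On the way:
1. the large plate is home on the stem, flat on the stand, at rest (horizontal distance between plate and stem_foot below 0.006 m and z of plate in the frame of stem_foot between -0.003 and 0.003 m and angle between plate's own z axis and vertical below 0.06 rad and linear speed of plate below 0.02 m/s), for 0.2 s.
At the end, for the whole second after the job is handed in: Plate flat on the stand and disc flat on the plate (heights within 3 mm, tilt under 0.06 rad), both centred on the stem within 6 mm and at rest; the slot mouths at least 64 mm apart, that is the slots about 105 degrees or more apart (opposite gives 80 mm) (all of step 1 and horizontal distance between disc and stem_foot below 0.006 m and z of disc in the frame of stem_foot between 0.007 and 0.013 m and angle between disc's own z axis and vertical below 0.06 rad and linear speed of disc below 0.02 m/s and horizontal distance between plate_mouth and disc_mouth above 0.064 m); the robot touches nothing.
It fails at once if the large plate is lifted more than 12 mm off the stand, tipped, or pushed off it (z of plate in the frame of stem_foot above 0.012 m or z of plate in the frame of stem_foot below -0.008 m or angle between plate's own z axis and vertical above 0.25 rad).
It fails at once if another thing on the bench is displaced by more than 30 mm (distance of any of blank, grinding_disc, bracket, mallet, cone, pliers, wood_block, tube_offcut from where it was at the start of the episode above 0.03 m).
It also fails if it takes over 67 s, if anything falls off the work surface, if the arm or the gripper's body presses on something with over 40 N, if the wrist force passes 120 N, or if a joint passes its speed limit or range.

## Working session

There is one attempt and no reset: what is moved stays moved. The work goes in short steps, Python scripts to look and compute and a tool call to move; the robot and the scene stay as the last step left them, time stands still between calls to the robot, and variables do not carry over. Pictures are saved under pics/ and viewed, at most 10 in all, crops included, and the job is handed in when it is done.

Besides the shell and the picture viewer there is one more tool, called after "Call:" as name(argument=value, ...) on one line, values as JSON. carry_out: Moves the arm, as the interface text tells. Its arguments: {"type":"object","properties":{"rows":{"type":"array"},"jaw":{"type":"number"},"force":{"type":"number"}},"required":["rows"]}

```bash
ls; mkdir -p pics; cat > h.py <<'E'
import numpy as np, cv2
from scipy.spatial.transform import Rotation as Ro
from plant import robot
def cam(n):
    m=robot.camera_model(n); K=np.array([[m['fx'],0,m['cx']],[0,m['fy'],m['cy']],[0,0,1.]])
    if 'mount' in m:
        s=robot.read_state(); T=np.eye(4); T[:3,:3]=Ro.from_rotvec(s['orientation']).as_matrix(); T[:3,3]=s['tool_pos']
        T=np.linalg.inv(T@np.array(m['mount'])); R,t=T[:3,:3],T[:3,3]
    else: R,t=np.array(m['R']),np.array(m['t'])
    return K,np.array(m['dist'],float),R,t
def to_plane(c,px,z):
    K,d,R,t=c; p=cv2.undistortPoints(np.array(px,float).reshape(-1,1,2),K,d).reshape(-1,2)
    r=np.c_[p,np.ones(len(p))]@R; o=-R.T@t
    return (o+r*((z-o[2])/r[:,2])[:,None])[:,:2]
def proj(c,X):
    K,d,R,t=c; return cv2.projectPoints(np.array(X,float).reshape(-1,1,3),cv2.Rodrigues(R)[0],t,K,d)[0].reshape(-1,2)
def snap(n,f=None):
    im=robot.read_camera(n)
    if f: cv2.imwrite('pics/'+f,im[:,:,::-1])
    return im
E
python3 - <<'E'
from h import *
s=robot.read_state(); print(s['t'],s['tool_pos'],s['orientation'],robot.grip_depth)
for n in ('scene','side','wrist'):
    c=cam(n); snap(n,n+'0.png'); print(n,'campos',-c[2].T@c[3])
    for t in ('plate','disc','blank','loading_stand','grinding_disc'):
        for o in robot.outline_of(n,t):
            z={'plate':.03,'disc':.014,'blank':.014,'loading_stand':.02,'grinding_disc':.006}[t]
            print(t,round(o['conf'],2),np.round(o['pixel']),o['pixels'].sum(),to_plane(c,o['pixel'],z).round(3))
a=cv2.imread('pics/scene0.png');b=cv2.imread('pics/side0.png')
E
```

```text
pics
0.0 [0.13825061 0.58329467 0.21760976] [-3.64883599e-01 -3.11997009e+00  2.74418980e-03] 0.0188
scene campos [1.28348754 0.16134526 1.10600803]
plate 0.79 [213. 215.] 683 [[ 0.64 -0.11]]
plate 0.73 [203. 271.] 830 [[ 0.817 -0.09 ]]
disc 0.66 [374. 186.] 250 [[0.423 0.346]]
blank 0.48 [160. 178.] 231 [[ 0.532 -0.315]]
loading_stand 0.62 [238. 210.] 3301 [[ 0.602 -0.046]]
grinding_disc 0.68 [335. 266.] 897 [[0.718 0.257]]
grinding_disc 0.63 [353. 205.] 339 [[0.505 0.287]]
side campos [ 0.02804886 -0.58285122  0.97138096]
plate 0.81 [348. 173.] 612 [[ 0.793 -0.101]]
plate 0.73 [311. 206.] 716 [[ 0.624 -0.112]]
plate 0.15 [171. 105.] 534 [[0.592 0.537]]
disc 0.69 [194. 159.] 230 [[0.499 0.276]]
disc 0.57 [157. 165.] 182 [[0.398 0.335]]
blank 0.6 [341. 284.] 475 [[ 0.51  -0.326]]
loading_stand 0.92 [286. 205.] 3553 [[ 0.581 -0.057]]
grinding_disc 0.66 [247. 130.] 449 [[0.716 0.268]]
wrist campos [0.05621814 0.60301428 0.38440126]
disc 0.74 [135. 368.] 950 [[0.395 0.341]]
```

```bash
python3 - <<'E'
import cv2,numpy as np
a=cv2.imread('pics/scene0.png')[130:320,120:440];b=cv2.imread('pics/side0.png')[80:320,120:420]
a=cv2.resize(a,(800,475),interpolation=cv2.INTER_CUBIC);b=cv2.resize(b,(750,600),interpolation=cv2.INTER_CUBIC)
cv2.imwrite('pics/sceneC.png',a);cv2.imwrite('pics/sideC.png',b)
E
```

```text
(no output)
```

View pics/sceneC.png

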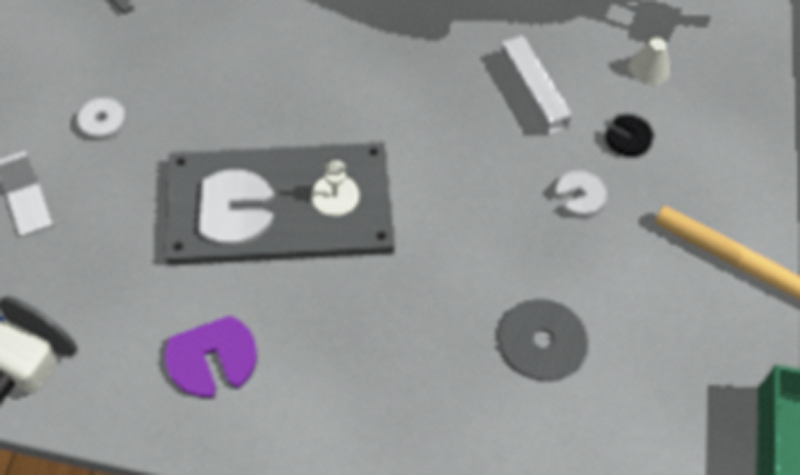

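View pics/sideC.png

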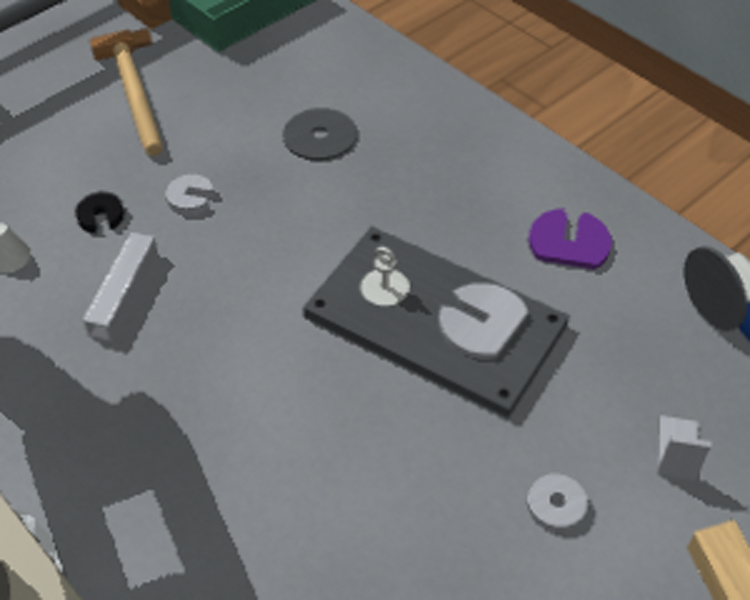

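Scene: the plate is the white slotted one on the stand at scene (213,215). The purple look-alike is at (203,271). Candidates for the disc are the white slotted disc at scene (353,206), the black look-alike at (374,186) and the white unslotted washer at (160,178). I choose (353,206), which is white and slotted; side view (195,158).

```bash
python3 - <<'E'
from h import *
c=cam('scene');d=cam('side')
print(to_plane(c,[[120+335/2.5,130+195/2.5]],.02),to_plane(d,[[120+385/2.5,80+287/2.5]],.02))
S=[(172,155),(383,143),(393,247),(168,258)]
print(to_plane(c,[[120+x/2.5,130+y/2.5] for x,y in S],.02).round(3))
print(to_plane(d,[[120+x/2.5,80+y/2.5] for x,y in [(373,228),(567,318),(510,405),(306,308)]],.02).round(3))
m=np.array(robot.camera_model('wrist')['mount']);print(m.round(3))
E
```

```text
[[ 0.5845133  -0.00125728]] [[ 0.58027493 -0.00667302]]
[[ 0.569 -0.208]
 [ 0.498  0.04 ]
 [ 0.641  0.079]
 [ 0.709 -0.17 ]]
[[ 0.633  0.071]
 [ 0.7   -0.179]
 [ 0.566 -0.215]
 [ 0.493  0.031]]
[[-0.    -0.954 -0.301  0.084]
 [ 1.    -0.    -0.001 -0.   ]
 [ 0.    -0.301  0.954 -0.166]
 [ 0.     0.     0.     1.   ]]
```

Call:
carry_out(rows=[[-0.582, -0.479, 0, 0, 0, 60], [-0.582, -0.479, 0, 0, 0, 60], [-0.582, -0.479, 0, 0, 0, 60], [-0.582, -0.479, 0, 0, 0, 60], [-0.582, -0.479, 0, 0, 0, 60], [-0.582, -0.479, 0, 0, 0, 60], [-0.582, -0.479, 0, 0, 0, 60], [-0.582, -0.479, 0, 0, 0, 60], [-0.582, -0.479, 0, 0, 0, 60], [-0.582, -0.479, 0, 0, 0, 60], [-0.582, -0.479, 0, 0, 0, 60], [-0.582, -0.479, 0, 0, 0, 60]], jaw=173)

```text
t: 2.4
tool_pos: [0.593, -0.0154, 0.2189]
orientation: [1.876, 2.519, 0.001]
force: [0.1, 1.2, 0.4]
opening: 0.0297
gripper_force: 0.0
```

Call:
carry_out(rows=[[0, 0, 0, 0, 0, 0], [0, 0, 0, 0, 0, 0], [0, 0, 0, 0, 0, 0]])

```text
t: 2.78
tool_pos: [0.5915, -0.0122, 0.219]
orientation: [1.874, 2.521, 0.001]
force: [-0.1, -0.0, 0.9]
opening: 0.0301
gripper_force: 0.0
```

```bash
python3 - <<'E'
from h import *
s=robot.read_state(); print(s['t'],s['tool_pos'],s['orientation'],s['opening'],s['q'])
c=cam('wrist'); im=snap('wrist','w1.png'); print(c[0][0,0])
for t in ('plate','loading_stand','stem_foot'):
    try:
      for o in robot.outline_of('wrist',t):
        print(t,round(o['conf'],2),np.round(o['pixel']),o['pixels'].sum(),to_plane(c,o['pixel'],.03).round(3))
        if t=='plate': np.save('pm.npy',o['pixels'])
    except Exception as e: print(e)
E
```

```text
2.775 [ 0.59148233 -0.01224669  0.21900354] [1.87415645e+00 2.52115315e+00 6.48510037e-04] 0.03009558735409304 [-1.07534090e-01  1.07309714e-01  1.51245853e+00  2.81296777e-04
  1.52148772e+00 -3.99851968e-01]
319.43879092314245
plate 0.85 [250. 259.] 2790 [[ 0.621 -0.117]]
plate 0.64 [384. 258.] 2264 [[ 0.783 -0.069]]
loading_stand 0.96 [244. 176.] 18232 [[ 0.584 -0.018]]
stem_foot 0.87 [248. 175.] 17706 [[ 0.588 -0.015]]
```

View pics/w1.png

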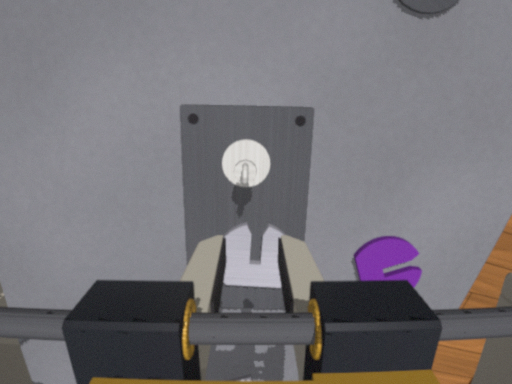

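The wrist picture shows the foot at (246,163), the slot mouth at about (253,232) and the plate's straight edge along row 285, nearly square to the tool. The purple look-alike is at (388,258). I'll now fit the poses.

```bash
cat >> h.py <<'E'
def shape(r,flat,e,fl,fd):  # slotted disc outline polygon
    a=np.linspace(0,2*np.pi,400); P=np.c_[r*np.cos(a),r*np.sin(a)]
    if flat: P[:,0]=np.maximum(P[:,0],-flat)
    return P, np.array([[r+5,fl],[r-fd,.007],[-.004+.007,.007]]+[[.003+.007*np.cos(t),.007*np.sin(t)] for t in np.linspace(np.pi/2,3*np.pi/2,15)]+[[r-fd,-.007],[r,-fl],[r+.001,-fl],[r+.001,fl],[r,fl]][0:3]+[[r+.001,fl],[r,fl]])[1:]
PL=shape(.05,.036,0,.014,.014); DI=shape(.03,None,0,.010,.008)
def render(c,S,p,z0,z1):
    R=np.array([[np.cos(p[2]),-np.sin(p[2])],[np.sin(p[2]),np.cos(p[2])]])
    f=lambda Q,z: np.round(proj(c,np.c_[Q@R.T+p[:2],np.full(len(Q),z)])*16).astype(np.int32)
    m=np.zeros((384,512),np.uint8); h0=np.zeros_like(m);h1=np.zeros_like(m)
    lo,hi=f(S[0],z0),f(S[0],z1)
    cv2.fillPoly(m,[cv2.convexHull(np.vstack([lo,hi]))],255,cv2.LINE_AA,4)
    cv2.fillPoly(h0,[f(S[1],z0)],255,cv2.LINE_AA,4);cv2.fillPoly(h1,[f(S[1],z1)],255,cv2.LINE_AA,4)
    return m*(1-np.minimum(h0,h1)/255.)/255.
def fit(views,S,p0,z0,z1):
    from scipy.optimize import minimize
    def cost(p):
        return sum(np.abs(render(c,S,p,z0,z1)-m)[w].sum() for c,m,w in views)
    best=None
    for dt in (-.3,-.15,0,.15,.3):
        r=minimize(cost,[p0[0],p0[1],p0[2]+dt],method='Nelder-Mead',options=dict(initial_simplex=np.array(p0)+[0,0,dt]+np.array([[0,0,0],[.006,0,0],[0,.006,0],[0,0,.1]]),xatol=1e-4,fatol=.1))
        if best is None or r.fun<best.fun: best=r
    return best.x,best.fun
E
python3 - <<'E'
from h import *
V=[]
al=np.ones((384,512),bool)
for n in('scene','side'):
    snap(n,n+'1.png'); c=cam(n)
    for o in robot.outline_of(n,'plate'):
        xy=to_plane(c,o['pixel'],.03)[0]
        if abs(xy-[.63,-.11]).max()<.04:
            v=(c,o['pixels'].astype(float),al); V.append(v); print(n,fit([v],PL,[.63,-.11,1.8],.02,.03))
if V: p,f=fit(V,PL,[.63,-.11,1.8],.02,.03); print('both',p,f)
# foot, wrist & others
for n,f,g in(('wrist','w1.png',(246,163)),('scene','scene1.png',(254,209)),('side','side1.png',(274,195))):
    im=cv2.imread('pics/'+f).astype(int); m=((im.min(2)>175)).astype(np.uint8)
    k,l,st,ce=cv2.connectedComponentsWithStats(m)
    i=l[g[1]-6:g[1]+7,g[0]-6:g[0]+7]; i=np.bincount(i[i>0]).argmax()
    c=cam(n) ; Q=to_plane(c,np.argwhere(l==i)[:,::-1],.02)
    print(n,st[i],((Q.max(0)+Q.min(0))/2).round(4),Q.mean(0).round(4),np.ptp(Q,axis=0).round(4))
c=cam('wrist'); print(to_plane(c,[[181,105],[313,108],[185,243],[306,243]],.02).round(4))
print(proj(c,np.c_[PL[1][:3]@np.array([[np.cos(p[2]),np.sin(p[2])],[-np.sin(p[2]),np.cos(p[2])]])+p[:2],np.full(3,.03)]).round())
im=cv2.imread('pics/w1.png'); pm=render(c,PL,p,.02,.03)
im=im.copy(); cs,_=cv2.findContours((pm>.5).astype(np.uint8),cv2.RETR_LIST,cv2.CHAIN_APPROX_NONE)
cv2.drawContours(im,cs,-1,(0,0,255),1)
b=proj(c,[[*p[:2],.03]]);a=im[130:310,150:350]; cv2.imwrite('pics/w1o.png',cv2.resize(a,None,fx=3,fy=3,interpolation=cv2.INTER_CUBIC))
E
```

```text
scene (array([ 0.62817009, -0.11602733,  1.8271562 ]), np.float64(75.25826989619377))
side (array([ 0.62802665, -0.11694734,  1.8257654 ]), np.float64(137.41774702037677))
both [ 0.62811868 -0.1165982   1.83008995] 218.77853133410224
wrist [ 222  140   48   46 1662] [ 0.5824 -0.0055] [ 0.582  -0.0043] [0.055  0.0542]
scene [245 199  19  17 218] [ 0.5807 -0.0018] [ 0.583  -0.0014] [0.0595 0.0534]
side [265 188  14  14 106] [ 0.5721 -0.003 ] [ 0.5703 -0.0018] [0.0346 0.0486]
[[ 0.4952  0.0367]
 [ 0.6362  0.0755]
 [ 0.5377 -0.1256]
 [ 0.6838 -0.0818]]
[[251. 233.]
 [250. 257.]
 [250. 257.]]
```

View pics/w1o.png

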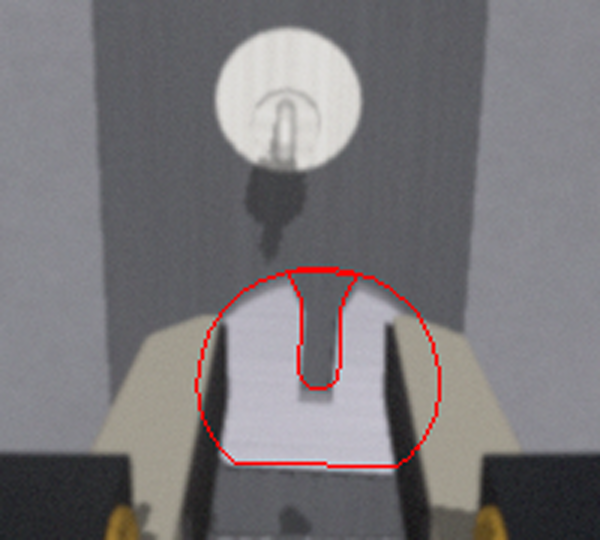

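```bash
cat >> h.py <<'E'
def rel(wps):
    s=robot.read_state(); R=Ro.from_rotvec(s['orientation']).as_matrix(); y0=np.arctan2(R[1,0],R[0,0])
    print('t',round(s['t'],2),'pos',s['tool_pos'].round(4) if hasattr(s['tool_pos'],'round') else s['tool_pos'],'yaw',round(y0,4),'tilt',R[:,2].round(3))
    for x,y,z,a in wps:
        d=R.T@(np.array([x,y,z])-s['tool_pos']); print(d.round(4), round(-np.degrees((a-y0+np.pi)%(2*np.pi)-np.pi),1))
E
cat > arc.py <<'E'
from h import *
from scipy.optimize import brentq
def path(p,stem,R,n=5,off=.0435):
    sg=np.sign(np.sin(np.arctan2(*(stem-p[:2])[::-1])-p[2]))
    def end(phi):
        h=p[2]+sg*phi; c=p[:2]+sg*R*np.array([-np.sin(p[2]),np.cos(p[2])])
        return c-sg*R*np.array([-np.sin(h),np.cos(h)]),h
    g=lambda phi:(lambda e:np.sin(np.arctan2(*(stem-e[0])[::-1])-e[1]))(end(phi))
    phi=brentq(g,0,.6)
    out=[]
    for f in np.linspace(0,phi,n):
        q,h=end(f); out.append([*(q-off*np.array([np.cos(h),np.sin(h)])),h])
    return out,np.linalg.norm(stem-q)
E
python3 - <<'E'
from arc import *
p=np.array([.628,-.1166,1.815]); st=np.array([.5825,-.005])
o,d=path(p,st,.2); print(np.round(o,4),d)
u=np.array([np.cos(p[2]),np.sin(p[2])]); a=p[:2]-.056*u
rel([[*a,.219,p[2]],[*a,.0235,p[2]]]+[[x,y,.0235,h] for x,y,h in o])
E
```

```text
[[ 0.6385 -0.1588  1.815 ]
 [ 0.6381 -0.1503  1.8564]
 [ 0.6373 -0.1419  1.8978]
 [ 0.6362 -0.1335  1.9392]
 [ 0.6347 -0.1252  1.9806]] 0.08751014409610698
t 3.17 pos [ 0.5919 -0.0132  0.2188] yaw 1.8621 tilt [ 0. -0. -1.]
[-1.654e-01  2.300e-03 -1.000e-04] 2.7
[-0.1654  0.0022  0.1954] 2.7
[-0.1529  0.0028  0.1954] 2.7
[-0.1446  0.0048  0.1954] 0.3
[-0.1363  0.0065  0.1954] -2.0
[-0.128   0.0078  0.1954] -4.4
[-0.1195  0.0088  0.1954] -6.8
```

Call:
carry_out(rows=[[-0.06, 0.002, 0, 0, 0, 2.7], [-0.12, 0.002, 0, 0, 0, 2.7], [-0.166, 0.002, 0, 0, 0, 2.7], [-0.166, 0.002, 0.05, 0, 0, 2.7], [-0.166, 0.002, 0.1, 0, 0, 2.7], [-0.166, 0.002, 0.15, 0, 0, 2.7], [-0.166, 0.002, 0.18, 0, 0, 2.7], [-0.166, 0.002, 0.195, 0, 0, 2.7], [-0.166, 0.002, 0.195, 0, 0, 2.7], [-0.166, 0.002, 0.195, 0, 0, 2.7]])

```text
t: 4.42
tool_pos: [0.6425, -0.1723, 0.0253]
orientation: [1.934, 2.473, 0.001]
force: [0.5, -0.3, 1.1]
opening: 0.0299
gripper_force: 0.0
```

```bash
python3 - <<'E'
from arc import *
p=np.array([.628,-.1166,1.815]); st=np.array([.5825,-.005])
o,d=path(p,st,.2)
rel([[x,y,.0235,h] for x,y,h in o]); print(robot.read_state()['force'])
E
```

```text
t 4.42 pos [ 0.6425 -0.1723  0.0253] yaw 1.8145 tilt [ 0.002 -0.001 -1.   ]
[ 0.0141 -0.0006  0.0017] -0.0
[0.0224 0.001  0.0017] -2.4
[0.0308 0.0023 0.0017] -4.8
[0.0392 0.0032 0.0017] -7.1
[0.0477 0.0038 0.0017] -9.5
[ 0.4667476  -0.34819004  1.09914189]
```

Call:
carry_out(rows=[[0.007, 0, 0, 0, 0, 0], [0.014, 0, 0, 0, 0, 0], [0.018, 0, 0, 0, 0, -1.2], [0.022, 0.001, 0, 0, 0, -2.4], [0.026, 0.0015, 0, 0, 0, -3.6], [0.031, 0.002, 0, 0, 0, -4.8], [0.035, 0.003, 0, 0, 0, -6], [0.039, 0.003, 0, 0, 0, -7.1], [0.0435, 0.0035, 0, 0, 0, -8.3], [0.048, 0.004, 0, 0, 0, -9.5], [0.048, 0.004, 0, 0, 0, -9.5], [0.048, 0.004, 0, 0, 0, -9.5]])

```text
t: 5.92
tool_pos: [0.6343, -0.1247, 0.0243]
orientation: [1.723, 2.626, 0.0]
force: [2.6, -4.1, 2.8]
opening: 0.0297
gripper_force: 2.3
```

```bash
python3 - <<'E'
from arc import *
V=[];al=np.ones((384,512),bool)
for n in('scene','side'):
    snap(n); c=cam(n)
    for o in robot.outline_of(n,'plate'):
        xy=to_plane(c,o['pixel'],.03)[0]; print(n,xy,o['conf'],o['pixels'].sum())
        if abs(xy-[.62,-.09]).max()<.04:
            v=(c,o['pixels'].astype(float),al); V.append(v); print(n,fit([v],PL,[.62,-.085,1.95],.02,.03))
if V: print('both',fit(V,PL,[.62,-.085,1.95],.02,.03))
rel([]);im=snap('wrist')
cv2.imwrite('pics/w2.png',cv2.resize(im[40:320,130:400],None,fx=2,fy=2,interpolation=cv2.INTER_CUBIC)[:,:,::-1])
E
```

```text
scene [ 0.81726703 -0.09312586] 0.88 780
scene [ 0.62141392 -0.0657613 ] 0.64 423
scene (array([ 0.61400936, -0.07840359,  2.05838278]), np.float64(351.67297193387157))
scene [0.73178534 0.25504314] 0.56 875
side [ 0.57601974 -0.08843746] 0.78 343
side [ 0.80476751 -0.11079235] 0.73 455
both (array([ 0.61400936, -0.07840359,  2.05838278]), np.float64(351.67297193387157))
t 6.12 pos [ 0.6342 -0.1248  0.024 ] yaw 1.9802 tilt [ 0.001 -0.    -1.   ]
```

View pics/w2.png

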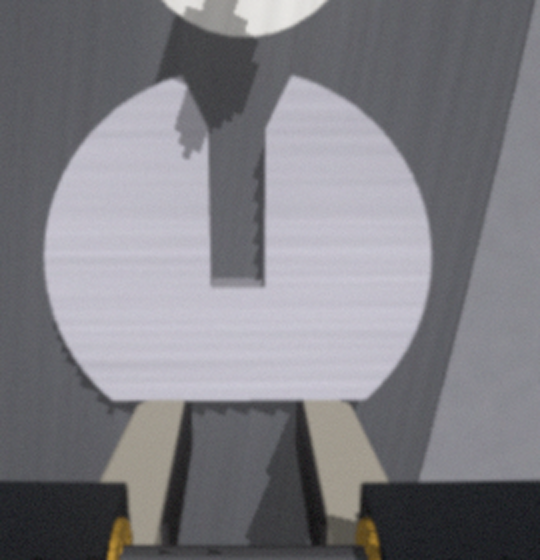

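The plate sits squarely on both fingertips. In the crop the slot runs from (236,130) to (238,285) and the foot is centred at about column 246.

```bash
python3 - <<'E'
from h import *
c=cam('wrist'); s=robot.read_state(); R=Ro.from_rotvec(s['orientation']).as_matrix()
def T(px,z): 
    P=to_plane(c,[[130+x/2,40+y/2] for x,y in px],z); return ((np.c_[P,np.full(len(P),z)]-s['tool_pos'])@R)[:,:2].round(4)
print('slot corners L/R top,bot',T([(209,130),(266,130),(210,287),(265,287)],.03))
print('mouth',T([(183,78),(293,75)],.03),'flat',T([(113,402),(367,402)],.03))
im=robot.read_camera('wrist'); m=(im.min(2)>190).astype(np.uint8); m[62:]=0
k,l,st,ce=cv2.connectedComponentsWithStats(m); i=1+st[1:,4].argmax(); print(st[i])
cs,_=cv2.findContours((l==i).astype(np.uint8),cv2.RETR_EXTERNAL,cv2.CHAIN_APPROX_NONE); q=cs[0][:,0]; q=q[q[:,1]<59.5+2]
P=to_plane(c,q,.02); h=P; A=np.c_[2*P,np.ones(len(P))]; 
from scipy.optimize import least_squares
r=least_squares(lambda v:np.hypot(*(P-v[:2]).T)-v[2],[.5825,-.005,.0275],loss='soft_l1',f_scale=.0005).x; print(r)
print('stem tool', ((np.array([*r[:2],.02])-s['tool_pos'])@R).round(4), ((np.array([.5825,-.005,.02])-s['tool_pos'])@R).round(4))
E
```

```text
slot corners L/R top,bot [[ 0.0802 -0.0085]
 [ 0.0802  0.0053]
 [ 0.0409 -0.0089]
 [ 0.0409  0.0054]]
mouth [[ 0.0923 -0.0145]
 [ 0.0929  0.0115]] flat [[ 0.0082 -0.0361]
 [ 0.0081  0.0338]]
[ 247    0   63   57 2489]
[ 0.59857275 -0.01217382  0.01321743]
stem tool [0.1175 0.0121 0.0039] [0.1304 0.0002 0.0039]
```

```bash
python3 - <<'E'
from h import *
c=cam('wrist'); s=robot.read_state(); R=Ro.from_rotvec(s['orientation']).as_matrix()
def T(px,z): 
    P=to_plane(c,[[130+x/2,40+y/2] for x,y in px],z); return ((np.c_[P,np.full(len(P),z)]-s['tool_pos'])@R)[:,:2].round(4)
print(T([(160,0),(333,0),(245,37)],.02))
im=robot.read_camera('wrist'); cv2.imwrite('pics/w3.png',cv2.resize(im[0:110,180:330],None,fx=4,fy=4)[:,:,::-1])
E
```

```text
[[ 0.1112 -0.0206]
 [ 0.1112  0.0218]
 [ 0.1025  0.0002]]
```

View pics/w3.png

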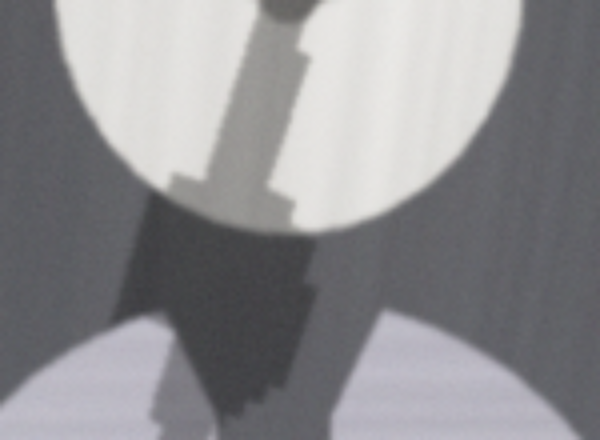

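Call:
carry_out(rows=[[0.008, 0.0004, 0, 0, 0, 0], [0.016, 0.001, 0, 0, 0, 0], [0.024, 0.0015, 0, 0, 0, 0], [0.032, 0.002, 0, 0, 0, 0], [0.04, 0.002, 0, 0, 0, 0], [0.048, 0.002, 0, 0, 0, 0], [0.056, 0.002, 0, 0, 0, 0], [0.064, 0.002, 0, 0, 0, 0], [0.072, 0.002, 0, 0, 0, 0], [0.079, 0.002, 0, 0, 0, 0], [0.079, 0.002, 0, 0, 0, 0], [0.079, 0.002, 0, 0, 0, 0]])

```text
t: 7.78
tool_pos: [0.6036, -0.0509, 0.0231]
orientation: [-1.723, -2.625, 0.0]
force: [1.3, -1.8, -0.0]
opening: 0.0296
gripper_force: 0.9
```

Call:
carry_out(rows=[[0.002, 0, 0, 0, 0, 0], [0.004, 0, 0, 0, 0, 0], [0.005, 0, 0, 0, 0, 0], [0.006, 0, 0, 0, 0, 0]])

```text
t: 8.28
tool_pos: [0.6012, -0.0454, 0.0232]
orientation: [-1.723, -2.626, 0.0]
force: [0.4, -2.5, -2.1]
opening: 0.0299
gripper_force: 1.6
```

Call:
carry_out(rows=[[0.001, 0, 0, 0, 0, 0], [0.002, 0, 0, 0, 0, 0], [0.002, 0, 0, 0, 0, 0]])

```text
t: 8.65
tool_pos: [0.6011, -0.0452, 0.0234]
orientation: [1.723, 2.625, -0.002]
force: [3.1, -9.1, -5.2]
opening: 0.0298
gripper_force: 4.6
```

```bash
python3 - <<'E'
from h import *
s=robot.read_state(); print(s['force'],s['tool_pos'])
st=np.array([.5825,-.005]); print(np.linalg.norm(s['tool_pos'][:2]-st))
im=robot.read_camera('wrist'); cv2.imwrite('pics/w4.png',cv2.resize(im[40:260,130:390],None,fx=2.5,fy=2.5)[:,:,::-1])
E
```

```text
[ 3.14421885 -9.10571089 -5.17728807] [ 0.60109968 -0.04515683  0.02340042]
0.0442551597993805
```

View pics/w4.png

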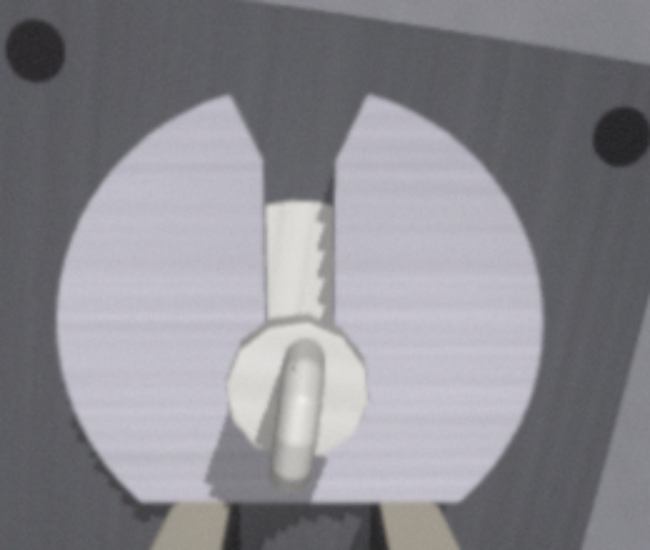

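The plate is home: the stem is at the slot's end and the contact force is 9 N. Next I back off, rise and go to the disc.

Call:
carry_out(rows=[[-0.015, 0, 0, 0, 0, 0], [-0.02, 0, 0, 0, 0, 0], [-0.02, 0, -0.06, 0, 0, 0], [-0.02, 0, -0.12, 0, 0, 0], [0.02, 0.01, -0.137, 0, 0, 0], [0.08, 0.02, -0.137, 0, 0, 0], [0.14, 0.03, -0.137, 0, 0, 0], [0.2, 0.037, -0.137, 0, 0, 0], [0.26, 0.037, -0.137, 0, 0, 0], [0.289, 0.037, -0.137, 0, 0, 0], [0.289, 0.037, -0.137, 0, 0, 0], [0.289, 0.037, -0.137, 0, 0, 0]])

```text
t: 10.2
tool_pos: [0.5201, 0.2355, 0.1607]
orientation: [1.723, 2.627, -0.0]
force: [-1.1, -0.5, -1.1]
opening: 0.0302
gripper_force: 0.0
```

Call:
carry_out(rows=[[0, 0, 0, 0, 0, 0], [0, 0, 0, 0, 0, 0]], jaw=47)

```text
t: 10.45
tool_pos: [0.5203, 0.235, 0.1606]
orientation: [-1.725, -2.625, 0.0]
force: [-0.4, 0.1, 0.0]
opening: 0.0451
gripper_force: 0.0
```

```bash
python3 - <<'E'
from h import *
rel([]); al=np.ones((384,512),bool); V=[]
ims={n:snap(n) for n in('wrist','scene','side')}
for n in ims:
    c=cam(n)
    for t in('disc','grinding_disc'):
        for o in robot.outline_of(n,t):
            xy=to_plane(c,o['pixel'],.014)[0]; print(n,t,xy.round(3),round(o['conf'],2),o['pixels'].sum(),np.round(o['pixel']))
            if abs(xy-[.5,.28]).max()<.03:
                v=(c,o['pixels'].astype(float),al); r=[fit([v],DI,[*xy,a],0,.014) for a in (-1.6,-1.)]; print(n,min(r,key=lambda q:q[1]))
    for o in robot.outline_of(n,'tube_offcut'):
        q=np.argwhere(o['pixels'])[:,::-1]; Q=to_plane(c,q,.03); print('tube',n,o['conf'],cv2.boxPoints(cv2.minAreaRect(Q.astype(np.float32))).round(3).tolist())
    for o in robot.outline_of(n,'plate'): print('plate',n,to_plane(c,o['pixel'],.03))
cv2.imwrite('pics/w5.png',ims['wrist'][:,:,::-1])
E
```

```text
t 10.45 pos [0.5203 0.235  0.1606] yaw 1.9787 tilt [-0. -0. -1.]
wrist disc [0.41  0.342] 0.69 3342 [187.  32.]
wrist disc [0.51  0.285] 0.59 2547 [263. 134.]
wrist (array([ 0.51193073,  0.28256254, -0.97310284]), np.float64(161.09437908496733))
wrist grinding_disc [0.695 0.267] 0.6 5412 [414. 220.]
tube wrist 0.83 [[0.29100000858306885, 0.18400000035762787], [0.30799999833106995, 0.15800000727176666], [0.4339999854564667, 0.23800000548362732], [0.4169999957084656, 0.26499998569488525]]
plate wrist [[0.58566097 0.02369571]]
scene disc [0.515 0.296] 0.69 283 [356. 207.]
scene (array([ 0.51352174,  0.28512797, -1.17851094]), np.float64(84.39097270280661))
scene disc [0.431 0.341] 0.47 188 [372. 188.]
scene grinding_disc [0.718 0.249] 0.74 876 [332. 264.]
tube scene 0.77 [[0.29600000381469727, 0.1860000044107437], [0.3190000057220459, 0.1509999930858612], [0.44600000977516174, 0.23499999940395355], [0.4230000078678131, 0.27000001072883606]]
plate scene [[ 0.80814104 -0.0929348 ]]
plate scene [[5.93821904e-01 2.66165300e-04]]
plate scene [[0.593507   0.52413454]]
side disc [0.505 0.269] 0.83 265 [197. 159.]
side (array([ 0.50934611,  0.28273992, -0.90144203]), np.float64(42.68103037293349))
side disc [ 0.56  -0.526] 0.6 1580 [418. 325.]
side disc [0.398 0.337] 0.46 216 [156. 164.]
side disc [0.586 0.007] 0.27 564 [272. 192.]
side grinding_disc [0.704 0.258] 0.84 512 [247. 132.]
side grinding_disc [0.633 0.596] 0.43 335 [172.  96.]
tube side 0.88 [[0.27399998903274536, 0.17499999701976776], [0.29899999499320984, 0.13600000739097595], [0.43299999833106995, 0.22100000083446503], [0.40799999237060547, 0.25999999046325684]]
plate side [[ 0.78140948 -0.10251003]]
plate side [[ 0.58346224 -0.09626002]]
plate side [[ 0.57405124 -0.01234248]]
plate side [[0.50523004 0.27166616]]
```

View pics/w5.png

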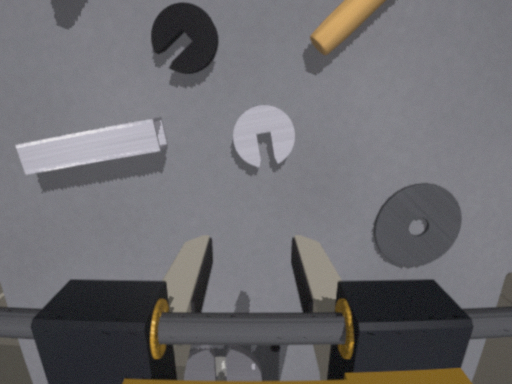

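The chosen disc is at wrist (264,135): white, with its slot toward the bottom of the picture. The black look-alike at (185,38) and the grinding disc at (418,225) stay untouched.

```bash
python3 - <<'E'
from h import *
rel([[.512,.2825,.06,2.17],[.512,.2825,.004,2.17]])
E
```

```text
t 11.2 pos [0.5198 0.2361 0.1607] yaw 1.9804 tilt [ 0. -0. -1.]
[0.0457 0.0113 0.1007] -10.9
[0.0457 0.0113 0.1567] -10.9
```

Call:
carry_out(rows=[[0.023, 0.006, 0, 0, 0, -5], [0.0457, 0.0113, 0.04, 0, 0, -10.9], [0.0457, 0.0113, 0.09, 0, 0, -10.9], [0.0457, 0.0113, 0.12, 0, 0, -10.9], [0.0457, 0.0113, 0.12, 0, 0, -10.9]], jaw=47)

```text
t: 11.82
tool_pos: [0.5094, 0.2814, 0.0376]
orientation: [-1.464, -2.775, 0.008]
force: [0.0, -0.5, 0.3]
opening: 0.0758
gripper_force: 0.0
```

Call:
carry_out(rows=[[0, 0, 0.02, 0, 0, 0], [0, 0, 0.0367, 0, 0, 0], [0, 0, 0.0367, 0, 0, 0], [0, 0, 0.0367, 0, 0, 0]])

```text
t: 12.32
tool_pos: [0.5123, 0.2825, 0.0043]
orientation: [1.466, 2.778, 0.001]
force: [-0.3, 0.4, 0.6]
opening: 0.0758
gripper_force: 0.0
```

Call:
carry_out(rows=[[0, 0, 0, 0, 0, 0], [0, 0, 0, 0, 0, 0], [0, 0, 0, 0, 0, 0], [0, 0, 0, 0, 0, 0], [0, 0, 0, 0, 0, 0], [0, 0, 0, 0, 0, 0]], jaw=255, force=25)

```text
t: 13.08
tool_pos: [0.5124, 0.2827, 0.0045]
orientation: [1.466, 2.778, 0.001]
force: [-0.2, 0.2, 5.6]
opening: 0.059
gripper_force: 25.0
```

```bash
python3 - <<'E'
from h import *
rel([]); s=robot.read_state(); print(s['opening'],s['gripper_force'],s['force'])
im=robot.read_camera('wrist'); cv2.imwrite('pics/w6.png',cv2.resize(im[170:340,150:370],None,fx=3,fy=3)[:,:,::-1])
E
```

```text
t 13.07 pos [0.5124 0.2827 0.0045] yaw 2.1706 tilt [ 0.001  0.    -1.   ]
0.05904494828487971 25.00162721145898 [-0.18468606  0.19791967  5.55010402]
```

View pics/w6.png

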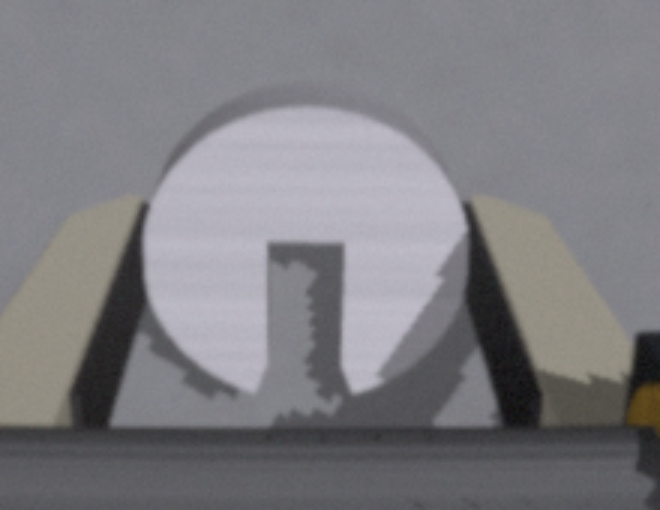

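Disc gripped (opening 59 mm, 25 N). Its slot lies along the tool's −x; the slot's end is at crop row 242, columns 268-344.

```bash
python3 - <<'E'
from h import *
c=cam('wrist'); s=robot.read_state(); R=Ro.from_rotvec(s['orientation']).as_matrix()
px=[(268,243),(344,243),(268,360),(342,360),(306,105)]
P=to_plane(c,[[150+x/3,170+y/3] for x,y in px],.014); print(((np.c_[P,np.full(5,.014)]-s['tool_pos'])@R).round(4))
st=np.array([.582,-.0053]);u=np.array([np.cos(1.98),np.sin(1.98)])
a=st+.085*u
rel([[*a,.12,1.98],[*a,.038,1.98]])
E
```

```text
[[ 0.0039 -0.007  -0.0094]
 [ 0.0039  0.0068 -0.0094]
 [-0.0208 -0.0073 -0.0094]
 [-0.0208  0.0067 -0.0094]
 [ 0.0304 -0.0001 -0.0094]]
t 13.12 pos [0.5125 0.2826 0.0046] yaw 2.1705 tilt [ 0.001  0.    -1.   ]
[-0.1935 -0.0889 -0.1155] 10.9
[-0.1935 -0.089  -0.0335] 10.9
```

Disc centre is at the tool origin within 0.5 mm. Carry it to the approach point.

Call:
carry_out(rows=[[0, 0, -0.03, 0, 0, 0], [0, 0, -0.08, 0, 0, 0], [-0.04, -0.02, -0.115, 0, 0, 3], [-0.09, -0.042, -0.115, 0, 0, 6], [-0.14, -0.065, -0.115, 0, 0, 9], [-0.18, -0.083, -0.115, 0, 0, 10.9], [-0.1935, -0.089, -0.1, 0, 0, 10.9], [-0.1935, -0.089, -0.07, 0, 0, 10.9], [-0.1935, -0.089, -0.045, 0, 0, 10.9], [-0.1935, -0.089, -0.0335, 0, 0, 10.9], [-0.1935, -0.089, -0.0335, 0, 0, 10.9], [-0.1935, -0.089, -0.0335, 0, 0, 10.9]])

```text
t: 14.62
tool_pos: [0.5484, 0.0728, 0.0384]
orientation: [1.722, 2.626, 0.001]
force: [0.7, -0.3, -2.1]
opening: 0.0595
gripper_force: 25.0
```

```bash
python3 - <<'E'
from h import *
st=np.array([.582,-.0053]);u=np.array([np.cos(1.98),np.sin(1.98)])
s=robot.read_state();print(s['opening'],s['gripper_force'],s['force'])
rel([[*(st+d*u),.038,1.98] for d in (.03,0)])
a=snap('scene');b=snap('wrist');c=snap('side')
cv2.imwrite('pics/c7.png',np.hstack([cv2.resize(a[160:260,190:310],(400,333)),cv2.resize(c[130:250,220:364],(400,333))])[:,:,::-1]);cv2.imwrite('pics/w7.png',b[:,:,::-1])
E
```

```text
0.059450988823893186 24.99928149394691 [ 0.7132718  -0.2711843  -2.10270197]
t 14.62 pos [0.5484 0.0728 0.0384] yaw 1.9808 tilt [ 0.001  0.    -1.   ]
[-0.055  -0.0003  0.0004] 0.0
[-0.085  -0.0004  0.0004] 0.0
```

View pics/c7.png

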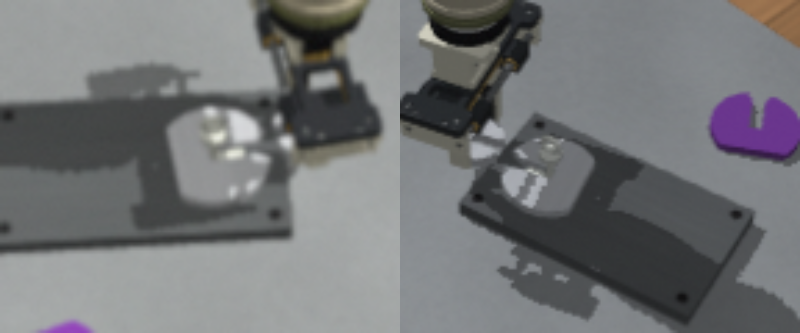

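The pictures show the plate home on the stem and the disc held at the stand's +x end, in line with it. Sliding it in.

Call:
carry_out(rows=[[-0.01, 0, 0, 0, 0, 0], [-0.02, 0, 0, 0, 0, 0], [-0.03, 0, 0, 0, 0, 0], [-0.04, 0, 0, 0, 0, 0], [-0.05, 0, 0, 0, 0, 0], [-0.058, 0, 0, 0, 0, 0], [-0.066, 0, 0, 0, 0, 0], [-0.074, 0, 0, 0, 0, 0], [-0.079, 0, 0, 0, 0, 0], [-0.079, 0, 0, 0, 0, 0], [-0.079, 0, 0, 0, 0, 0]])

```text
t: 16.15
tool_pos: [0.5791, 0.0002, 0.0374]
orientation: [-1.723, -2.627, 0.0]
force: [-0.3, 0.4, -1.4]
opening: 0.0592
gripper_force: 25.0
```

Call:
carry_out(rows=[[-0.0015, 0, 0, 0, 0, 0], [-0.003, 0, 0, 0, 0, 0], [-0.0045, 0, 0, 0, 0, 0], [-0.0045, 0, 0, 0, 0, 0]])

```text
t: 16.65
tool_pos: [0.581, -0.0042, 0.0374]
orientation: [1.724, 2.627, -0.0]
force: [-0.2, 0.1, -1.5]
opening: 0.0588
gripper_force: 25.0
```

Call:
carry_out(rows=[[-0.0007, 0, 0, 0, 0, 0], [-0.0015, 0, 0, 0, 0, 0], [-0.0015, 0, 0, 0, 0, 0]])

```text
t: 17.02
tool_pos: [0.5815, -0.0053, 0.0374]
orientation: [-1.723, -2.626, -0.0]
force: [0.1, 1.7, -1.7]
opening: 0.0593
gripper_force: 25.0
```

Call:
carry_out(rows=[[-0.0007, 0, 0, 0, 0, 0], [-0.001, 0, 0, 0, 0, 0], [-0.001, 0, 0, 0, 0, 0]])

```text
t: 17.4
tool_pos: [0.5815, -0.0055, 0.0373]
orientation: [-1.722, -2.626, -0.001]
force: [-2.6, 6.0, 0.3]
opening: 0.0594
gripper_force: 25.0
```

Contact at the slot's end. I'll ease off by 0.5 mm and lower the disc.

Call:
carry_out(rows=[[0.0005, 0, 0, 0, 0, 0], [0.0005, 0, 0.001, 0, 0, 0], [0.0005, 0, 0.002, 0, 0, 0], [0.0005, 0, 0.0025, 0, 0, 0], [0.0005, 0, 0.0025, 0, 0, 0]])

```text
t: 18.02
tool_pos: [0.5817, -0.0054, 0.035]
orientation: [-1.723, -2.626, -0.001]
force: [-2.0, 5.4, 0.5]
opening: 0.0591
gripper_force: 25.0
```

Call:
carry_out(rows=[[0, 0, 0.0005, 0, 0, 0], [0, 0, 0.001, 0, 0, 0], [0, 0, 0.001, 0, 0, 0]])

```text
t: 18.4
tool_pos: [0.5818, -0.0054, 0.0345]
orientation: [-1.723, -2.626, -0.001]
force: [-4.5, 5.2, 5.3]
opening: 0.0595
gripper_force: 25.0
```

Call:
carry_out(rows=[[0, 0, 0, 0, 0, 0], [0, 0, 0, 0, 0, 0], [0, 0, 0, 0, 0, 0], [0, 0, 0, 0, 0, 0], [0, 0, 0, 0, 0, 0]], jaw=47)

```text
t: 19.02
tool_pos: [0.5818, -0.0061, 0.0339]
orientation: [1.723, 2.627, -0.0]
force: [-0.4, 0.0, -0.1]
opening: 0.0758
gripper_force: 0.0
```

Call:
carry_out(rows=[[0, 0, -0.02, 0, 0, 0], [0, 0, -0.06, 0, 0, 0], [0, 0, -0.11, 0, 0, 0], [-0.05, 0, -0.13, 0, 0, 0], [-0.05, 0, -0.13, 0, 0, 0], [-0.05, 0, -0.13, 0, 0, 0]])

```text
t: 19.77
tool_pos: [0.6015, -0.0517, 0.1644]
orientation: [-1.724, -2.626, -0.001]
force: [0.2, -0.4, -0.3]
opening: 0.0757
gripper_force: 0.0
```

```bash
python3 - <<'E'
from h import *
rel([]); al=np.ones((384,512),bool)
for n in('wrist','scene','side'):
    im=snap(n,n+'9.png'); c=cam(n)
    for t,S,z in(('plate',PL,.02),('disc',DI,.03)):
        for o in robot.outline_of(n,t):
            xy=to_plane(c,o['pixel'],z+.012)[0]
            if abs(xy-[.582,-.005]).max()<.03:
                p0=1.98 if t=='plate' else 1.98-np.pi
                print(n,t,xy.round(3),round(o['conf'],2),o['pixels'].sum(),fit([(c,o['pixels'].astype(float),al)],S,[.582,-.005,p0],z,z+(.01 if t=='plate' else .014)))
E
```

```text
t 19.77 pos [ 0.6015 -0.0517  0.1644] yaw 1.9796 tilt [ 0.  0. -1.]
wrist plate [0.584 0.024] 0.8 4494 (array([ 0.58113878, -0.00398671,  1.98086941]), np.float64(3116.274848135333))
wrist disc [0.576 0.005] 0.98 2758 (array([ 0.58055341, -0.00461355, -1.17050455]), np.float64(451.5599846212995))
scene disc [0.581 0.008] 0.51 233 (array([ 0.58008103, -0.00464462, -1.15492715]), np.float64(126.99112648981159))
side plate [ 0.561 -0.015] 0.72 356 (array([ 0.58185129, -0.00322475,  1.98829536]), np.float64(378.93879277201074))
side disc [ 0.572 -0.01 ] 0.64 265 (array([ 0.57805588, -0.0076771 , -1.14233552]), np.float64(120.14345251826221))
```

```bash
python3 -c "
from plant import robot
print(robot.close_job())"
```

```text
the job is handed in; nothing more can be done
None
```

I handed the job in at about 20 s. The plate is home on the stem, the disc lies on it within about 2–5 mm of the stem by camera fits (limit 6 mm) with its slot opposite, and the gripper is clear; the verdict was not reported back.

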